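# Feed a set of three bushes from the bench feeder into the card tray

## Robot

A 6-joint arm with a two-finger parallel gripper is mounted at the origin on the work surface; the furniture and walls round the work are solid. World frame = base frame: x ahead of the robot, y to its left, z up, the work surface at z = 0. Lengths are in m, angles in rad, forces in N, time in s.
With the tool pointing down it reaches from about 0.4 to 0.825 m from the base axis. Payload 7 kg.
Tool frame: the origin (TCP) lies between the finger pads; the fingertips stand 25 mm ahead of it and the grasp point (between the pads) lies 6 mm ahead of it (arm.tip_extent is the z of the fingertips in the tool frame, in m); z points along the fingers, x is the direction in which the jaws open and shut, and the axes are right-handed (so a half turn about z gives the same grasp; the last joint's range is limited). The gripper opens to 88 mm and grips with 3 to 60 N. Pads are 19 mm wide; open, the fingers measure 130 mm over their backs; the gripper's body (78 mm by 193 mm) begins 47 mm behind the grasp point.
Start: joints at [-0.886, 0.359, 0.012, 0, -1.224, -0.288], TCP at [0.261, -0.623, 0.252] pointing down, gripper open.
Joint ranges: [-3.07, 3.07], [-1.43, 2.12], [-1.02, 1.25], [-3.03, 1.67], [-3.05, -0], [-3.03, 3.03]. Speed limits (rad/s): [2.39, 2.39, 3.01, 3.14, 3.14, 3.14].

## Interface

Orientations are given as [roll, pitch, yaw] about the fixed x, y, z axes, in that order (R = Rz(yaw) Ry(pitch) Rx(roll)).
In Python, from station import monitor, grab_frame, job_done, arm gives the robot as it stands.
- The arm moves only by the shell command python3 -m jog 'ROWS' [FORCE]. ROWS is JSON, a list that holds one entry, the list of rows, each a list of 7 numbers: the shift along the world's x, y, z in m, then the turn, a rotation vector about the world's x, y, z in rad, then the opening, from 0 (shut) to 1 (fully open). In form: [[[dx, dy, dz, ax, ay, az, claw], ...]]. A call has 1 to 20 rows; each row shifts and turns the commanded pose from where the row before left it; what a row does not reach is not made up. A row lasts 1/8 s, in which the tool goes at most 62.5 mm and 10.7 degrees, less where a joint would pass 70% of its speed; a pose out of reach is approached as far as the arm can. A call is refused whole if a number of a shift passes 0.0625 or a number of a turn 0.188, either way. A call with a gripper value outside its range is refused whole. The fingers move at their own pace and stop on an object; FORCE is the grip in N (left out, the last holds). Time passes only in rows, so rows that do not move let the fingers close. It gives the time, the measured TCP pose, the force and the opening at its end, in the units of the state.
- monitor.get_state(): the state, without advancing time (a new reading comes with each control period).
- grab_frame(name): name is "scene" or "top" or "wrist"; returns a dict with "pixels" (420x560x3 uint8, red, green, blue), "K" (3x3 intrinsics, pixels), "view" (4x4, takes a point from world to camera coordinates); the wrist camera has in their place "hand_eye" (4x4, takes a point from camera to tool coordinates, whose origin is the TCP and whose axes are the tool frame's). Camera axes: x right, y down, z forward; pixel columns grow to the right and rows downward; lengths in m; the calibration is good to about 2 mm. The wrist camera is an equidistant fisheye: a pixel r from the principal point sees the ray r / f radians off the axis. A picture is of the moment at which its call begins: read the wrist's pose just before it. There is no depth.
- job_done(): hands the job in, once; it reports no verdict.
The state is a dict: "t": time; "q": joint angles; "qd": joint speeds; "joint_efforts": joint torques, N m; "eef_pos": TCP position; "ee_rot": TCP orientation; "force": force on the tool from outside, world axes, zero at the start; "moment": the same for the moment, N m; "width": finger opening in m.
Only numpy, scipy, OpenCV 4.12 (cv2) and the standard library are available. Lean on these libraries where they do the work, as an engineer would, in place of code of your own. Each camera call takes 0.05 s, during which the arm holds its last target.

## Task

Fetch the next set of three brass bushes for the setting vice, without picking anything up: push the yellow card tray along the bench, between the feeder's guides, until it rests squarely against the two rubber buffers under the drop spout. Then press the feeder's red paddle right down once, so that the gate lifts and three bushes roll out into the tray, and let the paddle come all the way back up. Keep your fingers off the bushes, leave the other three in the magazine and leave the other tools where they are.

Things in the scene. Friction and masses are not known exactly. Their poses are not given: they have to be found in the camera images.
- feeder: Grey and aluminium bench feeder, fixed, 206 x 141 x 125 mm. Origin on the table near the drop spout; its +x runs level and up the magazine (the tray slides in along +x), +z up, the paddle is on its -y side. The open-topped sloping magazine (14 degrees, inner width 26 mm) stands on cheeks at x = 34 to 138 mm and overhangs the tray's place down to x = -41 mm; highest point: the paddle.
- spout (a point): Centre of the drop hole in the magazine's floor, at x = -12, y = 0, z = 41 mm in the feeder's frame; the hole runs from x = 0 to -33 mm. Its walls end 40 mm or more above the table, clear of the tray's rim.
- buffers (a point): Point midway between the faces of the two black rubber buffers that stop the tray, at x = 27, y = 0, z = 16 mm in the feeder's frame (buffers at y = +30 and -30 mm). Two guides 16 mm tall run from here toward -x, 102 mm apart down to x = -30 mm, then flaring to about 120 mm at x = -56 mm.
- tray: Open yellow card tray, 92 x 125 x 34 mm (x, y, z), walls and bottom 2 mm, about 120 g, loose; origin at the centre of its underside; its long y axis lies along the feeder's x axis within 0.1 rad. Home, touching both buffers, its origin is at x = -36 mm, y = 0 (within 5 mm) in the feeder's frame. It starts in line with the guides, 86 to 120 mm short of home.
- paddle (a point): Centre of the ribbed black top of the red paddle (40 mm along the feeder's x, 44 mm along y), the long end of the rocker. At rest 120 mm above the table, at x = 129, y = -52 mm in the feeder's frame, sloping up away from the tray by 0.22 rad; fully down 77 mm above the table and 3 mm farther in +x.
- rocker (a joint): Rocker angle, rad: 0 at rest, 0.45 with the paddle down at its stop (95 mm arm). The spring takes 2.5 N to start, 5 N at the stop, and returns it. Near 0.15 rad a hold-back finger drops behind the third bush (a bump of up to 10 N); past 0.3 rad the gate frees the three in front (allow 1 s); on release the next three roll to the shut gate.
- bush_1: Brass bush, 20 mm diameter, 24 mm long, 45 g, loose in the magazine, axis across it (its y axis); origin at its centre. Number 1 of six from the gate: belongs in the tray at the end.
- bush_2: Brass bush, 20 mm diameter, 24 mm long, 45 g, loose in the magazine, axis across it (its y axis); origin at its centre. Number 2 of six from the gate: belongs in the tray at the end.
- bush_3: Brass bush, 20 mm diameter, 24 mm long, 45 g, loose in the magazine, axis across it (its y axis); origin at its centre. Number 3 of six from the gate: belongs in the tray at the end.
- bush_4: Brass bush, 20 mm diameter, 24 mm long, 45 g, loose in the magazine, axis across it (its y axis); origin at its centre. Number 4 of six from the gate: stays in the magazine.
- bush_5: Brass bush, 20 mm diameter, 24 mm long, 45 g, loose in the magazine, axis across it (its y axis); origin at its centre. Number 5 of six from the gate: stays in the magazine.
- bush_6: Brass bush, 20 mm diameter, 24 mm long, 45 g, loose in the magazine, axis across it (its y axis); origin at its centre. Number 6 of six from the gate: stays in the magazine.
- oil_can: Small white oil can with a red band, 38 x 38 x 118 mm, loose bystander; origin at the centre of its underside.
- screwdriver: Flat screwdriver with a yellow handle, 198 mm long, 23 mm thick, lying flat, loose bystander; origin under its middle.
- washer_box: Small white and green carton, 36 x 50 x 22 mm, loose bystander; origin at the centre of its underside.
Things that resemble listed ones, but are neither listed nor needed, are in the scene too. Of the things like the tray, leave any that is orange or purple; of the rest the larger one is meant.

How it is judged:
By the outcome, as a careful person would: the job done as asked, in the order asked, and still so for the second after the job is handed in, with the robot touching nothing.
It also fails if it takes over 50 s, if anything falls off the work surface, if the arm or the gripper's body presses on something with over 40 N, if the wrist force passes 120 N, or if a joint passes its speed limit or range.

## Working session

There is one attempt and no reset: what is moved stays moved. The work goes in short steps, Python scripts to look and compute and a shell command to move; the robot and the scene stay as the last step left them, time stands still between calls to the robot, and variables do not carry over. Pictures are saved under pics/ and viewed, and the job is handed in when it is done.

```bash
ls; mkdir -p pics; python3 - <<'E'
from station import monitor, grab_frame, arm
import cv2, numpy as np, pickle
s=monitor.get_state()
print(s['t'],s['eef_pos'],s['ee_rot'],s['force'],s['width'])
d={}
for n in ['scene','top','wrist']:
    f=grab_frame(n); d[n]=f
    cv2.imwrite(f'pics/{n}0.png',f['pixels'][:,:,::-1])
    print(n,{k:np.round(v,4).tolist() for k,v in f.items() if k!='pixels'})
pickle.dump(d,open('f0.pkl','wb'))
E
```

```text
pics
0.0 [ 0.26064099 -0.62215113  0.25062872] [-3.14147810e+00 -1.67340759e-03  1.96744952e+00] [0.37438546 0.4292332  0.16049328] 0.08791668265724727
scene {'K': [[529.8638, 0.0, 285.9289], [0.0, 529.8638, 208.178], [0.0, 0.0, 1.0]], 'view': [[0.4471, -0.8945, -0.0036, -0.5184], [-0.5436, -0.2686, -0.7952, 0.2856], [0.7103, 0.3575, -0.6064, 1.2248], [0.0, 0.0, 0.0, 1.0]]}
top {'K': [[409.5025, 0.0, 275.1232], [0.0, 409.5025, 218.0716], [0.0, 0.0, 1.0]], 'view': [[-0.0165, -0.9993, 0.0343, -0.3278], [-0.9924, 0.0121, -0.1223, 0.5468], [0.1218, -0.0361, -0.9919, 1.0403], [0.0, 0.0, 0.0, 1.0]]}
wrist {'K': [[325.1923, 0.0, 280.8155], [0.0, 325.1923, 210.0862], [0.0, 0.0, 1.0]], 'hand_eye': [[1.0, 0.0003, 0.0002, -0.0004], [-0.0003, 0.9578, 0.2875, -0.0771], [-0.0001, -0.2875, 0.9578, -0.133], [0.0, 0.0, 0.0, 1.0]]}
```

View pics/scene0.png

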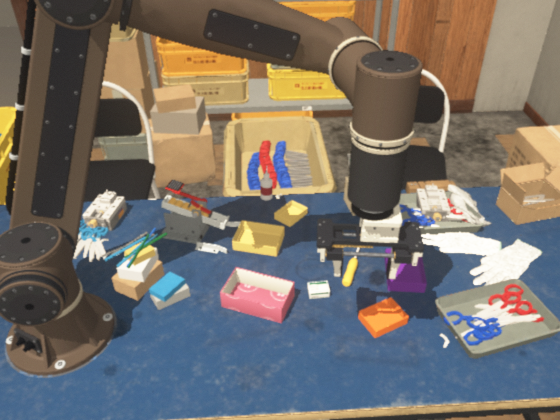

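View pics/top0.png

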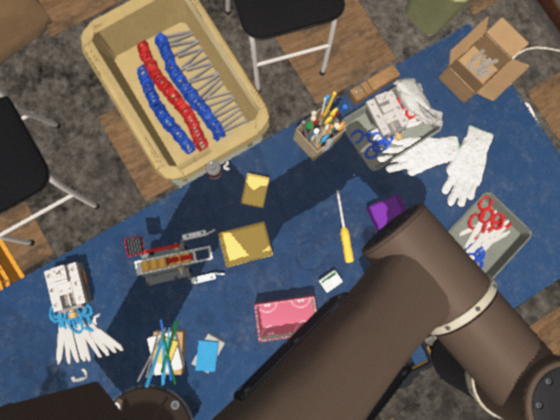

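View pics/wrist0.png

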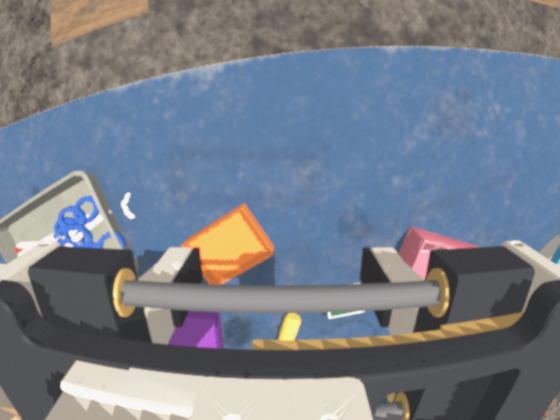

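The top view shows the feeder at about (170,260), the large yellow tray at (246,244) and a small yellow decoy at (256,190). Orange and purple decoys sit further right. The tray has to move image-left, which is world +y. I'll enlarge both views.

```bash
python3 - <<'E'
import cv2, pickle
d=pickle.load(open('f0.pkl','rb'))
t=d['top']['pixels'][:,:,::-1]; s=d['scene']['pixels'][:,:,::-1]
cv2.imwrite('pics/topz0.png',cv2.resize(t[160:310,110:310],None,fx=4,fy=4,interpolation=cv2.INTER_CUBIC))
cv2.imwrite('pics/scenez0.png',cv2.resize(s[170:290,150:330],None,fx=4.4,fy=4.4,interpolation=cv2.INTER_CUBIC))
E
```

```text
(no output)
```

View pics/topz0.png

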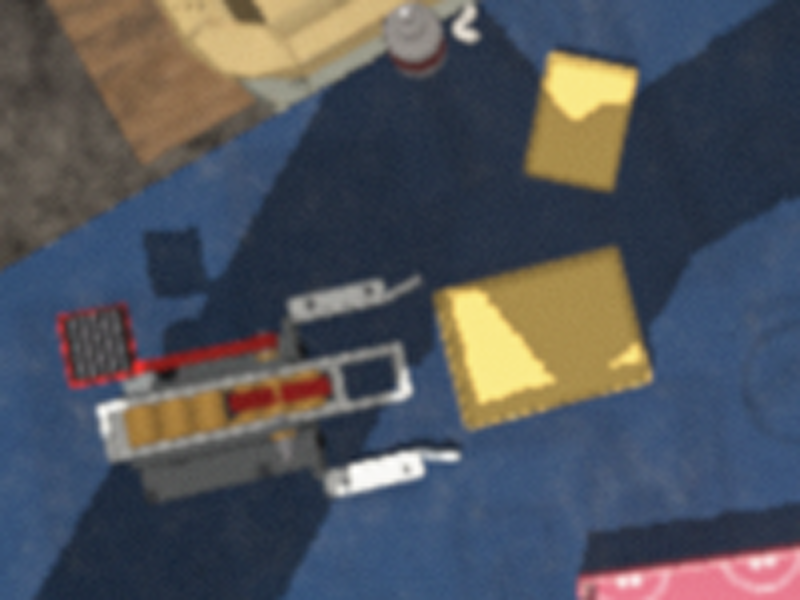

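View pics/scenez0.png

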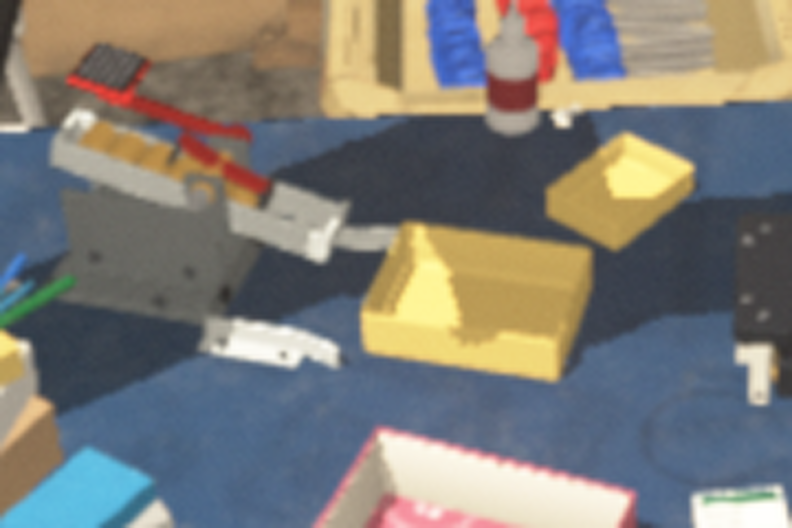

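```bash
cat > h.py <<'E'
import numpy as np, cv2, pickle
def ray(f,uv):
    V=f['view'];R=V[:3,:3];t=V[:3,3];K=f['K']
    d=R.T@np.linalg.solve(K,np.array([uv[0],uv[1],1.0])); return -R.T@t, d/np.linalg.norm(d)
def onz(f,uv,z):
    o,d=ray(f,uv); return o+d*(z-o[2])/d[2]
def tri(fa,ua,fb,ub):
    A=np.zeros((3,3));b=np.zeros(3)
    L=[ray(fa,ua),ray(fb,ub)]
    for o,d in L:
        P=np.eye(3)-np.outer(d,d);A+=P;b+=P@o
    x=np.linalg.solve(A,b)
    return x,[np.linalg.norm((np.eye(3)-np.outer(d,d))@(x-o)) for o,d in L]
def proj(f,p):
    c=f['view'][:3,:3]@np.asarray(p)+f['view'][:3,3]; u=f['K']@c; return u[:2]/u[2]
E
python3 - <<'E'
from h import *
d=pickle.load(open('f0.pkl','rb')); T=d['top'];S=d['scene']
np.set_printoptions(precision=4,suppress=True)
tz=lambda u:(u[0]/4+110,u[1]/4+160)
sz=lambda u:(u[0]/4.4+150,u[1]/4.4+170)
print('tray rim corners')
c=[onz(T,tz(u),.034) for u in [(435,293),(615,247),(652,382),(467,430)]]
for p in c: print(p)
print('ctr',np.mean(c,0), [np.linalg.norm(c[i]-c[i-1]) for i in range(4)])
# scene rim corners same order (far-left, far-right, near-right, near-left)
for u,v in zip([(435,293),(615,247),(652,382),(467,430)],[(402,224),(592,247),(565,350),(364,318)]): print('tri',tri(T,tz(u),S,sz(v)))
print('paddle z.12',onz(T,tz((97,345)),.12), 'tri',tri(T,tz((97,345)),S,sz((110,70))))
for n,u in dict(ugA=(295,320),ugB=(385,302),ugtip=(422,281),lgA=(326,473),lgB=(420,452),lgtip=(460,455)).items(): print(n,onz(T,tz(u),.016))
print('mag end',tri(T,tz((404,343)),S,sz((350,203))),tri(T,tz((411,395)),S,sz((325,258))))
print('mag top end',tri(T,tz((97,408)),S,sz((78,112))),tri(T,tz((110,458)),S,sz((52,160))))
E
```

```text
tray rim corners
[ 0.5044 -0.1871  0.034 ]
[ 0.5333 -0.3056  0.034 ]
[ 0.444  -0.3286  0.034 ]
[ 0.4148 -0.2079  0.034 ]
ctr [ 0.4741 -0.2573  0.034 ] [np.float64(0.09195797281194733), np.float64(0.12191506817423281), np.float64(0.09218271725026714), np.float64(0.12424427220117515)]
tri (array([ 0.5045, -0.1869,  0.0322]), [np.float64(8.89582900817109e-05), np.float64(8.895829008178831e-05)])
tri (array([ 0.5339, -0.3068,  0.0349]), [np.float64(0.0014904228165565515), np.float64(0.0014904228165566556)])
tri (array([ 0.4457, -0.3313,  0.0281]), [np.float64(0.0029292840926140222), np.float64(0.0029292840926138774)])
tri (array([ 0.4159, -0.2093,  0.0301]), [np.float64(0.00205289990054307), np.float64(0.0020528999005430155)])
paddle z.12 [0.4685 0.0051 0.12  ] tri (array([0.4695, 0.0051, 0.1155]), [np.float64(0.00149930164218121), np.float64(0.00149930164218114)])
ugA [ 0.4892 -0.0928  0.016 ]
ugB [ 0.5004 -0.1521  0.016 ]
ugtip [ 0.5141 -0.1766  0.016 ]
lgA [ 0.3883 -0.114   0.016 ]
lgB [ 0.401  -0.1755  0.016 ]
lgtip [ 0.3986 -0.2017  0.016 ]
mag end (array([ 0.4701, -0.1713,  0.0682]), [np.float64(0.00026994036319053974), np.float64(0.0002699403631904661)]) (array([ 0.4373, -0.1727,  0.0484]), [np.float64(0.0006287058521703994), np.float64(0.0006287058521705325)])
mag top end (array([0.4327, 0.0059, 0.1062]), [np.float64(0.0026821397460742528), np.float64(0.0026821397460743686)]) (array([0.4017, 0.0037, 0.0897]), [np.float64(0.0011165158518204286), np.float64(0.0011165158518204746)])
```

```bash
python3 - <<'E'
from h import *
d=pickle.load(open('f0.pkl','rb')); T=d['top'];S=d['scene']
print('oil can base (scene)',onz(S,(150+515/4.4,170+130/4.4),0),'top',onz(T,(110+410/4,160+12/4),.118))
print('small tray',onz(T,(255,190),.03))
E
python3 -m jog '[[[0.0235,0.0271,-0.01,0,0,0.1375,0.5],[0.0235,0.0271,-0.01,0,0,0.1375,0.5],[0.0235,0.0271,-0.01,0,0,0.1375,0.5],[0.0235,0.0271,-0.01,0,0,0.1375,0.5],[0.0235,0.0271,-0.01,0,0,0.1375,0.5],[0.0235,0.0271,-0.01,0,0,0.1375,0.5],[0.0235,0.0271,-0.01,0,0,0.1375,0.5],[0.0235,0.0271,-0.01,0,0,0.1375,0.5],[0.0235,0.0271,-0.01,0,0,0.1375,0.5],[0.0235,0.0271,-0.01,0,0,0.1375,0.5],[0,0,0,0,0,0,0.5]]]'
```

```text
oil can base (scene) [ 6.64434163e-01 -1.82416307e-01 -1.11022302e-16] top [ 0.67131011 -0.18024972  0.118     ]
small tray [ 0.61954303 -0.28330289  0.03      ]
t: 1.52
eef_pos: [0.4967, -0.3497, 0.1504]
ee_rot: [3.141, -0.001, -2.937]
force: [-0.5, 0.6, -0.0]
width: 0.0435
```

```bash
cat > snap.py <<'E'
import sys
from h import *
from station import grab_frame, monitor
tag=sys.argv[1]
d={n:grab_frame(n) for n in sys.argv[2].split(',')}
pickle.dump(d,open(f'f{tag}.pkl','wb'))
ims=[]
if 'top' in d: ims.append(cv2.resize(d['top']['pixels'][160:310,110:310,::-1],(800,600),interpolation=cv2.INTER_CUBIC)); cv2.imwrite(f'pics/top{tag}.png',ims[-1])
if 'scene' in d: cv2.imwrite(f'pics/scene{tag}.png',cv2.resize(d['scene']['pixels'][150:300,130:330,::-1],(800,600),interpolation=cv2.INTER_CUBIC))
if 'wrist' in d: cv2.imwrite(f'pics/wrist{tag}.png',d['wrist']['pixels'][:,:,::-1])
E
python3 snap.py 1 top,scene,wrist
```

```text
(no output)
```

View pics/top1.png

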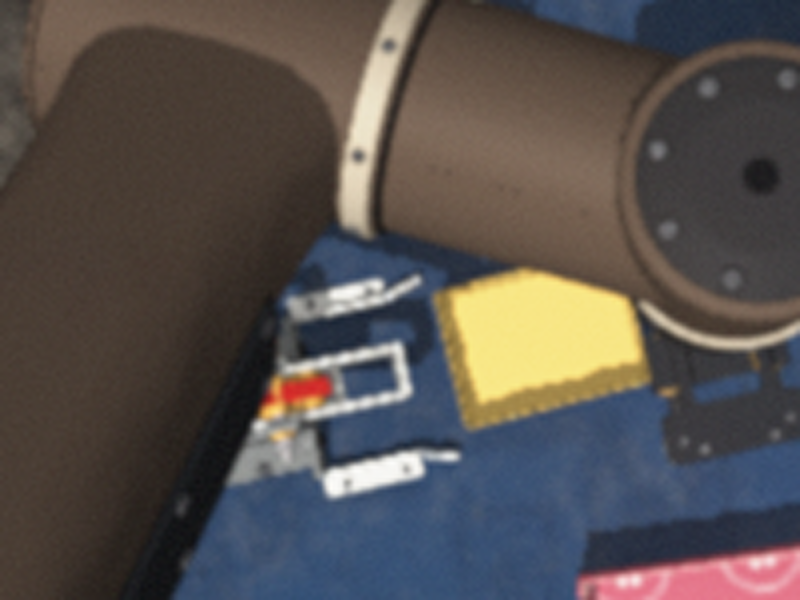

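View pics/wrist1.png

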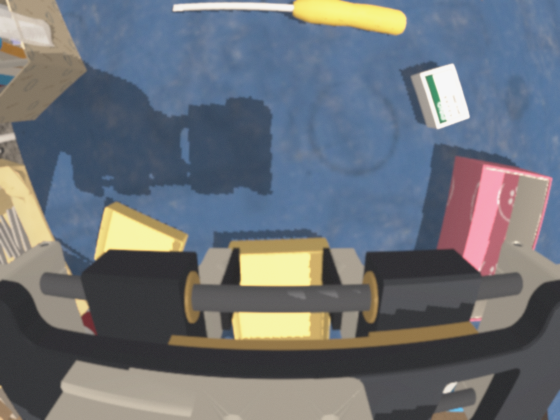

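The top view shows the tray untouched, and the fingers at (690,330) are behind its rear wall. Next I'll descend, then push along the guide direction, starting 3.4 cm behind the wall.

```bash
python3 -m jog '[[[0,0,-0.02,0,0,0,0.5],[0,0,-0.02,0,0,0,0.5],[0,0,-0.02,0,0,0,0.5],[0,0,-0.02,0,0,0,0.5],[0,0,-0.02,0,0,0,0.5],[0,0,-0.015,0,0,0,0.5],[0,0,0,0,0,0,0.5]]]'; python3 -m jog '[[[-0.002,0.01,0,0,0,0,0.5],[-0.002,0.01,0,0,0,0,0.5],[-0.002,0.01,0,0,0,0,0.5],[-0.003,0.0095,0,0,0,0,0.5],[-0.003,0.0095,0,0,0,0,0.5],[-0.003,0.0095,0,0,0,0,0.5],[0,0,0,0,0,0,0.5]]]'; python3 snap.py 2 top,scene
```

```text
t: 2.55
eef_pos: [0.4949, -0.3518, 0.0357]
ee_rot: [3.141, -0.002, -2.942]
force: [0.5, -0.6, 0.3]
width: 0.0438
t: 3.42
eef_pos: [0.4804, -0.2922, 0.0365]
ee_rot: [3.141, -0.001, -2.94]
force: [-0.5, 0.1, -0.5]
width: 0.0435
```

View pics/top2.png

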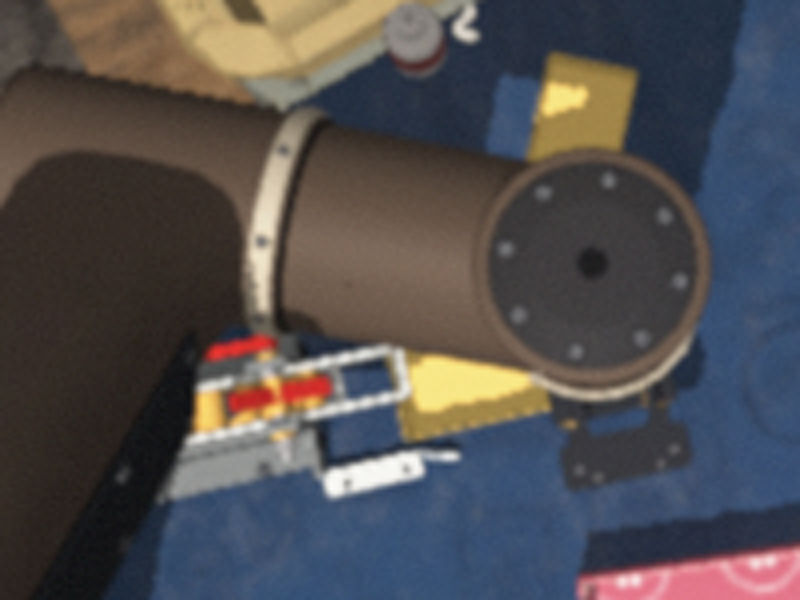

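View pics/scene2.png

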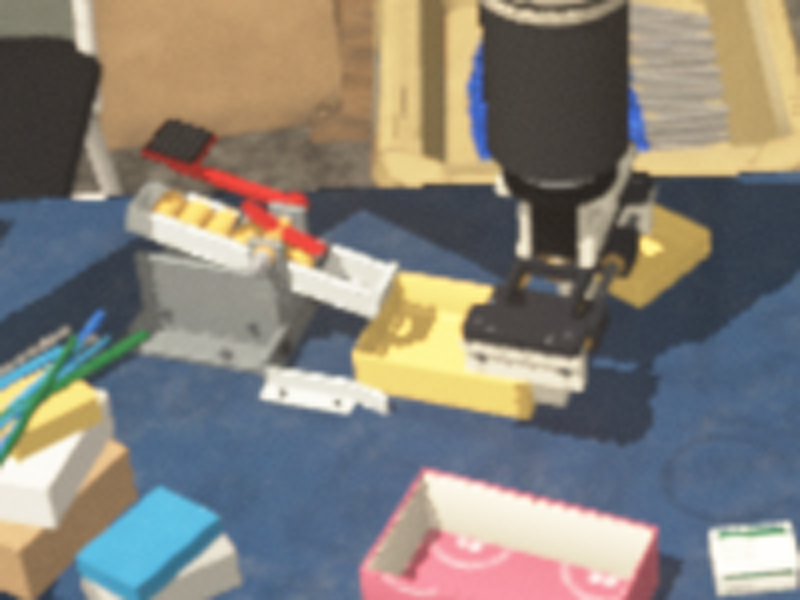

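```bash
cat >> h.py <<'E'
O=np.array([0.4444,-0.1321]);U=np.array([-0.199,0.980]);W=np.array([0.980,0.199])
def feed(p):
    e=np.asarray(p)[:2]-O; return e@U, -e@W
tz=lambda u:(u[0]/4+110,u[1]/4+160)
sz=lambda u:(u[0]/4+130,u[1]/4+150)
E
python3 - <<'E'
from h import *
d=pickle.load(open('f2.pkl','rb')); T=d['top'];S=d['scene']
print(feed(onz(T,tz((402,440)),.034)),feed(onz(T,tz((549,408)),.034)))
print(feed(onz(S,sz((354,352)),.034)),feed(onz(S,sz((538,380)),.034)),feed(onz(S,sz((398,276)),.034)))
E
```

```text
(np.float64(-0.026025517820009204), np.float64(0.04137357433056544)) (np.float64(-0.12325106918364981), np.float64(0.04160430737283103))
(np.float64(-0.03050788805147982), np.float64(0.040211996465105294)) (np.float64(-0.15933591067384448), np.float64(0.035704905130984343)) (np.float64(-0.031049616506309694), np.float64(-0.045448288522607495))
```

In the frame the tray is square and between the guides, its centre about 3–4 mm to −y, with about 55 mm to go.

```bash
python3 -m jog '[[[-0.0025,0.008,0,0,0,0,0.5],[-0.0025,0.008,0,0,0,0,0.5],[-0.0025,0.008,0,0,0,0,0.5],[-0.0025,0.008,0,0,0,0,0.5],[-0.0015,0.006,0,0,0,0,0.5],[-0.001,0.005,0,0,0,0,0.5],[0,0,0,0,0,0,0.5]]]'; python3 -m jog '[[[-0.0005,0.0025,0,0,0,0,0.5],[-0.0005,0.0025,0,0,0,0,0.5],[0,0,0,0,0,0,0.5]]]';  python3 -m jog '[[[-0.0005,0.0025,0,0,0,0,0.5],[0,0,0,0,0,0,0.5]]]'
```

```text
t: 4.4
eef_pos: [0.4683, -0.2497, 0.0366]
ee_rot: [3.142, 0.0, -2.94]
force: [-0.6, -0.3, 0.2]
width: 0.0441
t: 4.78
eef_pos: [0.4673, -0.2449, 0.0365]
ee_rot: [3.142, -0.0, -2.941]
force: [-0.3, 0.2, -0.1]
width: 0.0441
t: 5.03
eef_pos: [0.4667, -0.2424, 0.0365]
ee_rot: [3.141, -0.0, -2.941]
force: [0.3, 0.6, -0.8]
width: 0.044
```

```bash
python3 -m jog '[[[-0.0005,0.002,0,0,0,0,0.5],[0,0,0,0,0,0,0.5]]]'; python3 -m jog '[[[-0.0003,0.0015,0,0,0,0,0.5],[0,0,0,0,0,0,0.5]]]'; python3 snap.py 3 top,scene
```

```text
t: 5.28
eef_pos: [0.4663, -0.2404, 0.0366]
ee_rot: [3.142, -0.0, -2.941]
force: [-0.4, 0.0, -0.5]
width: 0.0434
t: 5.52
eef_pos: [0.4667, -0.2396, 0.0369]
ee_rot: [-3.14, 0.001, -2.94]
force: [1.9, -4.2, 0.7]
width: 0.0436
```

View pics/scene3.png

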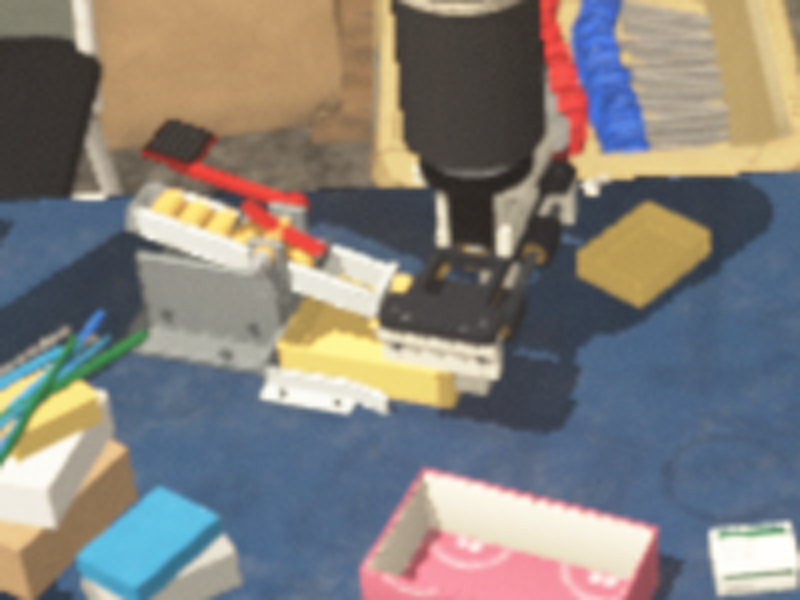

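View pics/top3.png

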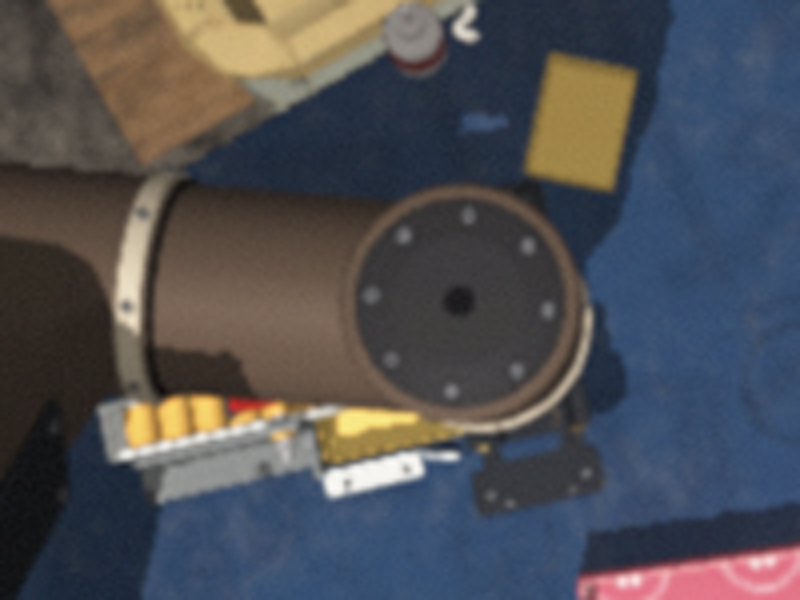

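Contact force has appeared at the expected spot. One more small push will square the tray, then I'll back off.

```bash
python3 -m jog '[[[-0.0003,0.0015,0,0,0,0,0.5],[0,0,0,0,0,0,0.5],[0,0,0,0,0,0,0.5]]]'; python3 -c "
from station import monitor; s=monitor.get_state(); print(s['force'],s['moment'],s['eef_pos'])"; python3 -m jog '[[[-0.0002,0.001,0,0,0,0,0.5],[0,0,0,0,0,0,0.5],[0,0,0,0,0,0,0.5]]]';python3 -c "
from station import monitor; s=monitor.get_state(); print(s['force'],s['moment'],s['eef_pos'])"
```

```text
t: 6.0
eef_pos: [0.4673, -0.2393, 0.0375]
ee_rot: [-3.139, 0.002, -2.939]
force: [1.4, -14.0, -0.2]
width: 0.0437
[  1.41208795 -14.04491531  -0.19365977] [-4.85045419 -0.43219663  0.43223292] [ 0.46732318 -0.23926135  0.03747879]
t: 6.38
eef_pos: [0.4674, -0.2391, 0.0378]
ee_rot: [-3.138, 0.002, -2.938]
force: [1.7, -19.0, 1.4]
width: 0.0437
[  1.70071665 -19.03956227   1.40176069] [-7.15855852 -0.30574455  0.61202045] [ 0.46735264 -0.23906343  0.0377767 ]
```

The moment (+0.61 Nm at 19 N) says the load is nearly all on the +y-buffer finger. I'll back off, turn slightly and press the other side so the tray sits on both buffers.

```bash
python3 -m jog '[[[0.001,-0.005,0,0,0,0,0.5],[0,0,0,0,0,0.025,0.5],[0,0,0,0,0,0,0.5]]]'; python3 -m jog '[[[-0.0004,0.002,0,0,0,0,0.5],[0,0,0,0,0,0,0.5],[0,0,0,0,0,0,0.5]]]';python3 -c "
from station import monitor; s=monitor.get_state(); print(s['force'],s['moment'],s['eef_pos'],s['ee_rot'])"; python3 -m jog '[[[-0.0004,0.0015,0,0,0,0,0.5],[0,0,0,0,0,0,0.5],[0,0,0,0,0,0,0.5]]]';python3 -c "
from station import monitor; s=monitor.get_state(); print(s['force'],s['moment'],s['eef_pos'],s['ee_rot'])"
```

```text
t: 6.75
eef_pos: [0.4664, -0.2413, 0.0364]
ee_rot: [3.141, -0.0, -2.915]
force: [-0.6, 0.6, 0.1]
width: 0.0436
t: 7.12
eef_pos: [0.4669, -0.2398, 0.0369]
ee_rot: [-3.141, 0.001, -2.915]
force: [0.9, -4.9, 0.2]
width: 0.0435
[ 0.90409526 -4.90704378  0.19868857] [-1.86647412 -0.3676339  -0.16207531] [ 0.46686602 -0.23980248  0.03687776] [-3.14062347e+00  1.10835962e-03 -2.91533120e+00]
t: 7.5
eef_pos: [0.4676, -0.2394, 0.0375]
ee_rot: [-3.139, 0.003, -2.915]
force: [2.2, -12.5, 0.3]
width: 0.044
[  2.21723291 -12.4825982    0.29843231] [-4.67774073 -0.89369062 -0.45972452] [ 0.46764536 -0.23938339  0.03751491] [-3.13882358e+00  2.99265208e-03 -2.91526581e+00]
```

```bash
python3 -m jog '[[[0.0008,-0.0035,0,0,0,0,0.5],[0,0,0,0,0,-0.0125,0.5],[-0.0004,0.002,0,0,0,0,0.5],[-0.0003,0.0015,0,0,0,0,0.5],[0,0,0,0,0,0,0.5],[0,0,0,0,0,0,0.5]]]';python3 -c "
from station import monitor; s=monitor.get_state(); print(s['force'],s['moment'],s['eef_pos'],s['ee_rot'])"
```

```text
t: 8.25
eef_pos: [0.4653, -0.2396, 0.0368]
ee_rot: [-3.14, -0.001, -2.927]
force: [-1.7, -15.9, 0.9]
width: 0.0441
[ -1.74817167 -15.94445635   0.92294001] [-5.83505867  0.82773557  0.21832082] [ 0.46529663 -0.23958859  0.03684807] [-3.13986948e+00 -1.47376266e-03 -2.92708419e+00]
```

The load is now between the buffers, so the tray is seated squarely. I'll back off, raise and check.

```bash
python3 -m jog '[[[0.0008,-0.004,0,0,0,0,0.5],[0.002,-0.01,0,0,0,0,0.5],[0.004,-0.02,0,0,0,0,0.5],[0.004,-0.02,0.01,0,0,0,0.5],[0,-0.01,0.04,0,0,0,0.5],[0,0,0.05,0,0,0,0],[0,0,0.05,0,0,0,0],[0,0,0.05,0,0,0,0],[0.05,0,0,0,0,0,0],[0.05,0,0,0,0,0,0],[0.05,0,0,0,0,0,0],[0,0,0,0,0,0,0]]]'; python3 snap.py 4 top,scene,wrist
```

```text
t: 9.75
eef_pos: [0.6292, -0.3016, 0.2343]
ee_rot: [3.141, -0.002, -2.927]
force: [-0.3, 0.6, -0.2]
width: 0.0006
```

View pics/scene4.png

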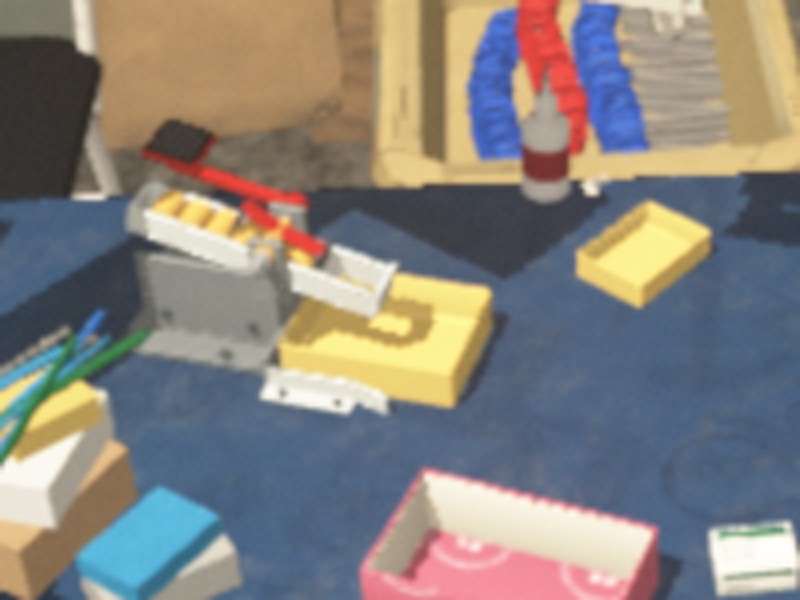

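View pics/top4.png

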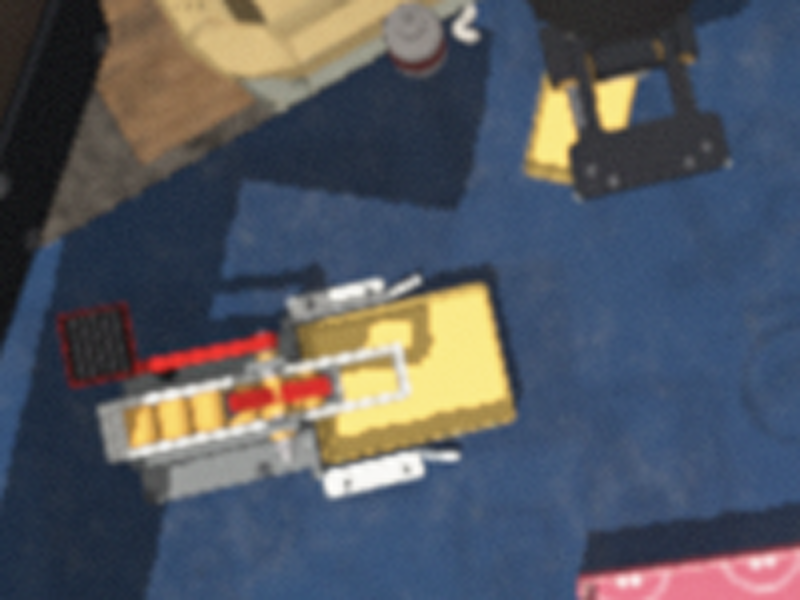

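View pics/wrist4.png

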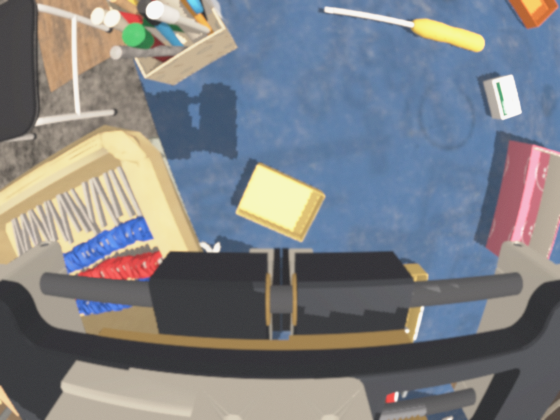

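```bash
python3 - <<'E'
from h import *
d=pickle.load(open('f4.pkl','rb')); T=d['top'];S=d['scene']
for u in [(297,325),(488,282),(516,413),(328,465)]:
    p=onz(T,tz(u),.034);print(np.round(p,4),np.round(feed(p),4))
for u in [(493,290),(460,376),(280,342)]:
    p=onz(S,sz(u),.034);print('S',np.round(p,4),np.round(feed(p),4))
print('paddle',tri(T,tz((97,345)),S,sz((178,142))))
# paddle black area centroid by mask in top
im=T['pixels'].astype(int)
E
```

```text
[ 0.4846 -0.0974  0.034 ] [ 0.026  -0.0463]
[ 0.5112 -0.2218  0.034 ] [-0.1012 -0.0476]
[ 0.4253 -0.2397  0.034 ] [-0.1016  0.0402]
[ 0.3938 -0.1183  0.034 ] [0.0236 0.0468]
S [ 0.5112 -0.2216  0.034 ] [-0.101  -0.0476]
S [ 0.4216 -0.2467  0.034 ] [-0.1078  0.0452]
S [ 0.3976 -0.1192  0.034 ] [0.022  0.0433]
paddle (array([0.4690081 , 0.00532764, 0.11701254]), [np.float64(0.0007507399021153364), np.float64(0.0007507399021153833)])
```

The top view shows the tray home and square, rear corners both at x ≈ −101 mm and laterally centred within about 2 mm. The paddle triangulates to (0.469, 0.005, 0.117), so I'll move above it with the fingers shut.

```bash
python3 -m jog '[[[-0.02,0.0384,-0.003,0,0,0,0],[-0.02,0.0384,-0.003,0,0,0,0],[-0.02,0.0384,-0.003,0,0,0,0],[-0.02,0.0384,-0.003,0,0,0,0],[-0.02,0.0384,-0.003,0,0,0,0],[-0.02,0.0384,-0.003,0,0,0,0],[-0.02,0.0384,-0.003,0,0,0,0],[-0.02,0.0384,-0.003,0,0,0,0],[0,0,0,0,0,0,0],[0,0,0,0,0,0,0]]]'; python3 snap.py 5 top,scene,wrist
```

```text
t: 11.15
eef_pos: [0.4665, 0.0049, 0.2133]
ee_rot: [3.141, 0.002, -2.927]
force: [0.1, -0.6, 0.4]
width: 0.0003
```

View pics/scene5.png

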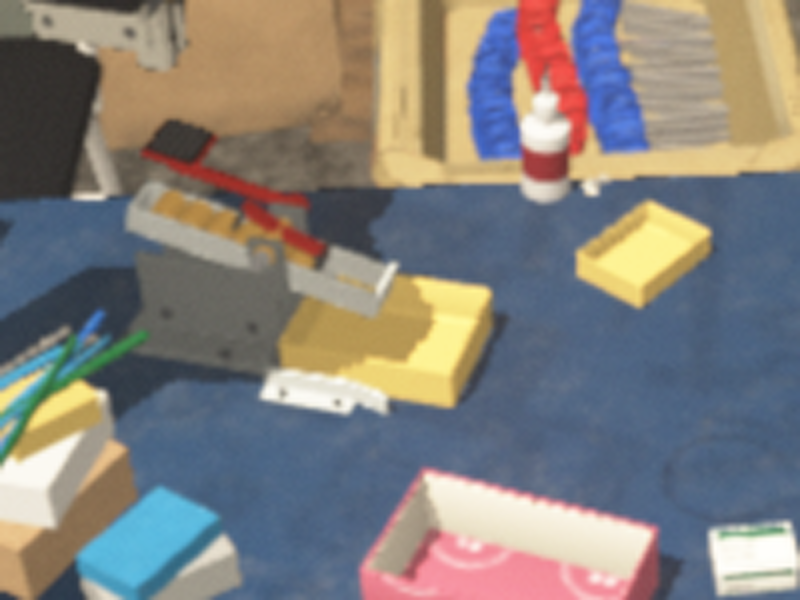

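View pics/wrist5.png

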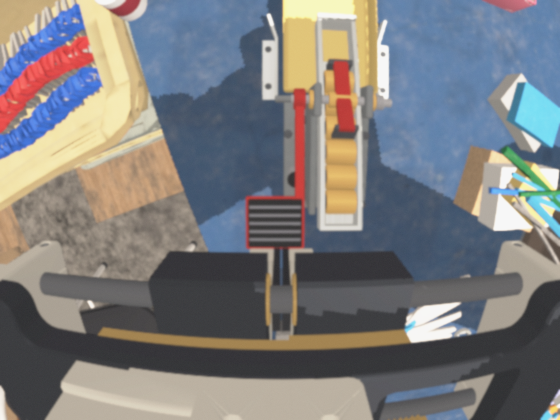

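The wrist view shows the paddle at (275,222). It projects about 4 mm to +x of the finger line, so I'll correct that and descend.

```bash
python3 -m jog '[[[0.0035,0.002,-0.02,0,0,0,0],[0,0,-0.02,0,0,0,0],[0,0,-0.015,0,0,0,0],[0,0,0,0,0,0,0]]]'; python3 -m jog '[[[0,0,-0.006,0,0,0,0],[0,0,-0.006,0,0,0,0],[0,0,-0.006,0,0,0,0],[0,0,-0.006,0,0,0,0],[0,0,0,0,0,0,0]]]'; python3 -m jog '[[[0,0,-0.005,0,0,0,0],[0,0,-0.005,0,0,0,0],[0,0,0,0,0,0,0]]]'; python3 -m jog '[[[0,0,-0.005,0,0,0,0],[0,0,-0.005,0,0,0,0],[0,0,0,0,0,0,0]]]'
```

```text
t: 11.8
eef_pos: [0.4696, 0.0061, 0.1565]
ee_rot: [-3.141, -0.003, -2.93]
force: [0.1, 0.5, -0.2]
width: 0.0004
t: 12.42
eef_pos: [0.4703, 0.0072, 0.1334]
ee_rot: [-3.141, 0.0, -2.928]
force: [0.9, 0.2, 1.9]
width: 0.0005
t: 12.8
eef_pos: [0.4704, 0.0074, 0.1234]
ee_rot: [3.142, 0.0, -2.928]
force: [0.3, 2.2, 3.6]
width: 0.0003
t: 13.18
eef_pos: [0.4704, 0.0073, 0.1134]
ee_rot: [3.142, 0.0, -2.928]
force: [-0.3, 4.2, 4.3]
width: 0.0002
```

```bash
python3 -m jog '[[[0,0,-0.005,0,0,0,0],[0,0,-0.003,0,0,0,0],[0,0,0,0,0,0,0]]]'; python3 -m jog '[[[0,0,-0.003,0,0,0,0],[0,0,0,0,0,0,0]]]'; python3 snap.py 6 top,scene
```

```text
t: 13.55
eef_pos: [0.4704, 0.0069, 0.1056]
ee_rot: [-3.141, 0.0, -2.928]
force: [0.9, -0.3, 4.3]
width: 0.0005
t: 13.8
eef_pos: [0.4706, 0.0068, 0.1037]
ee_rot: [-3.141, 0.001, -2.927]
force: [-0.1, -1.3, 15.0]
width: 0.0
```

View pics/scene6.png

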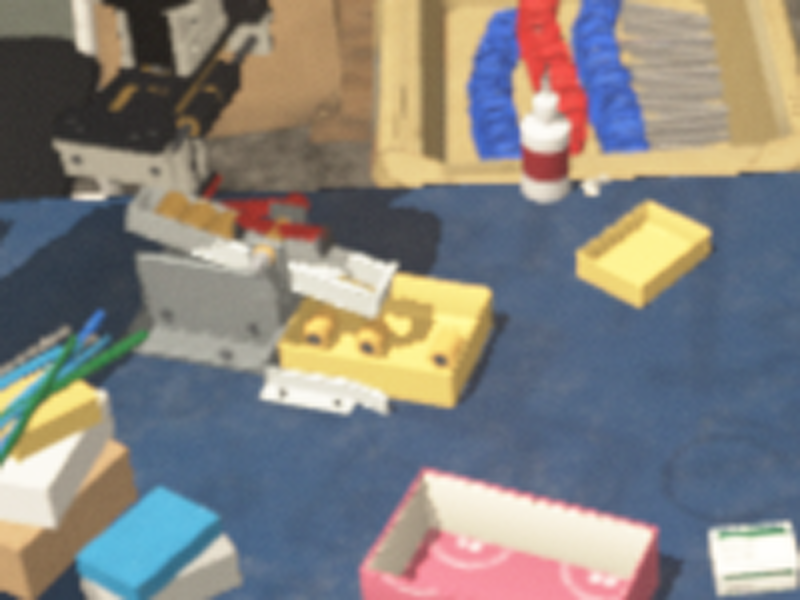

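The paddle is on its stop at 15 N, and three bushes are in the tray at (320,330), (372,342) and (442,352). I'll hold briefly, then release smoothly.

```bash
python3 -m jog '[[[0,0,0,0,0,0,0],[0,0,0,0,0,0,0],[0,0,0,0,0,0,0],[0,0,0,0,0,0,0],[0,0,0,0,0,0,0],[0,0,0,0,0,0,0],[0,0,0.006,0,0,0,0],[0,0,0.006,0,0,0,0],[0,0,0.006,0,0,0,0],[0,0,0.006,0,0,0,0],[0,0,0.006,0,0,0,0],[0,0,0.006,0,0,0,0],[0,0,0.006,0,0,0,0],[0,0,0.006,0,0,0,0],[0,0,0.01,0,0,0,0],[0,0,0.02,0,0,0,0],[0,0,0.03,0,0,0,0],[0,0,0.03,0,0,0,0],[0.02,0,0.02,0,0,0,0],[0,0,0,0,0,0,0]]]'; python3 -m jog '[[[0.04,-0.04,0,0,0,0,0],[0.04,-0.05,0,0,0,0,0],[0.04,-0.05,0,0,0,0,0],[0.03,-0.05,0,0,0,0,0],[0.02,-0.05,0,0,0,0,0],[0,-0.05,0,0,0,0,0],[0,0,0,0,0,0,0],[0,0,0,0,0,0,0]]]'; python3 snap.py 7 top,scene
```

```text
t: 16.4
eef_pos: [0.4916, 0.0076, 0.2623]
ee_rot: [3.141, 0.003, -2.928]
force: [-0.2, 0.8, -1.7]
width: 0.0004
t: 17.4
eef_pos: [0.6576, -0.2803, 0.2596]
ee_rot: [3.141, -0.001, -2.929]
force: [-0.1, 1.0, 0.4]
width: 0.0007
```

View pics/scene7.png

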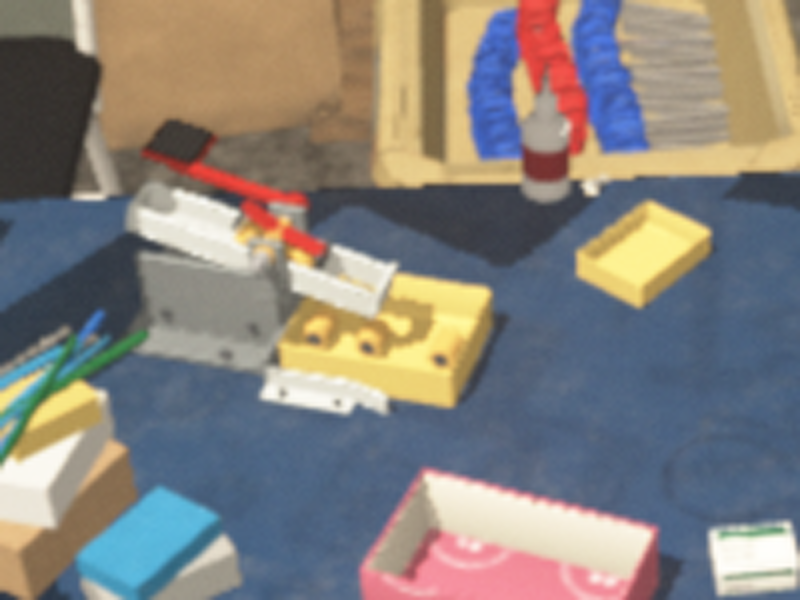

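View pics/top7.png

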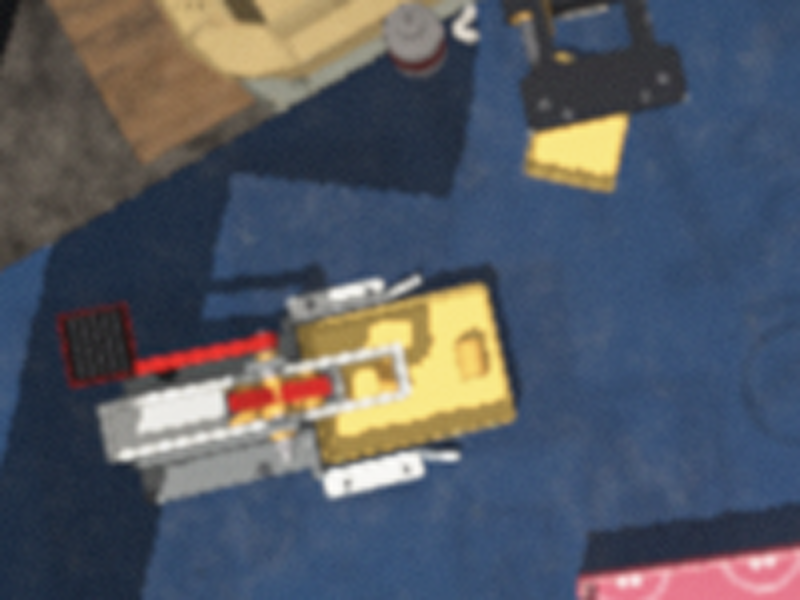

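The three bushes are in the tray and the other three have rolled to the gate. The paddle is back at its rest pixels (97,345), and the tray corners at (488,283) and (516,413) haven't moved. The arm touches nothing, so I'm handing in.

```bash
python3 -c "
from station import job_done; print(job_done())"
```

```text
the job is handed in; nothing more can be done
None
```

I handed the job in at about 17.5 s; `job_done()` gave no verdict. The tray is home with three bushes in it, the other three are still in the magazine, and the paddle is back up.

- **Tray:** I pushed it between the guides with the fingers half open. The first firm push loaded mainly the +y buffer side. I backed off, pressed the other side, then pushed evenly at about 16 N with the load between the two buffers. Before the paddle press, the top view put both rear corners at x ≈ −101 mm and the tray centred within about 2 mm. The scene view read one rear corner about 6 mm farther back than the top view did. I put this down to picking pixels by eye, because the load during the last push lay between the buffers.
- **Paddle:** I pressed it once with shut fingers. The force jumped from 4 N to 15 N at the stop, with the fingertips at 79 mm. I held it for about 1 s and released it smoothly.
- **Last pictures:** The three bushes are inside the tray, and the other three have rolled down to the shut gate, where its bars partly hide them. The paddle is at its rest position and the tray has not moved. The oil can, small yellow tray and washer box are where they were. The screwdriver was outside my last enlarged pictures, but the arm did not come near it while low.

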